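# Clamp a coat button lightly and lock the concentric adjuster

### The arm

A 7-joint arm with a two-finger parallel gripper is mounted at the origin on the work surface. World frame = base frame: x ahead of the robot, y to its left, z up, the work surface at z = 0. Lengths are in m, angles in rad, forces in N, time in s.
With the tool pointing down it reaches from about 0.4 to 0.85 m from the base axis. Payload 10.4 kg.
Tool frame: the origin (TCP) lies at the very end of the fingers, on their centre line; the grasp point (between the pads) lies 19 mm behind it; x points along the fingers, z is the direction in which the jaws open and shut, and the axes are right-handed (so a half turn about x gives the same grasp; the last joint's range is limited). The gripper opens to 85 mm and grips with 20 to 120 N. Pads are 22 mm wide; open, the fingers measure 114 mm over their backs; the gripper's body (76 mm by 85 mm) begins 54 mm behind the grasp point. The pads swing forward as they close: fully open they stand 13 mm farther back than shut.
Start: joints at [-1.224, 0.332, -0.065, 1.46, 0.022, 1.35, -0.088], TCP at [0.226, 0.583, 0.231] pointing down, gripper open.
Joint ranges: [-2.6, 2.6], [-0.5, 2.12], [-1.47, 1.34], [0.16, 2.42], [-1.27, 4.41], [0.06, 2.06], [-2.6, 2.6]. Speed limits (rad/s): [2.22, 2.22, 2.79, 2.79, 3.14, 3.14, 3.14].

### API

Orientations are given as a unit quaternion [x, y, z, w].
In Python, from workcell import telemetry, viewer, manip, spot_in, mark_of gives the robot as it stands. The module is installed in compiled form; this text tells all that it offers.
- The arm moves only by the shell command python3 -m crank 'ROWS' [FORCE]. ROWS is JSON, a list of rows, each a list of 3 entries, a list of its own where there are three numbers: the closure, from 0 (fully open) to 1 (shut), then the shift along the world's x, y, z in cm, then the turn, a rotation vector about the world's x, y, z in rad. A call has 1 to 12 rows; each row shifts and turns the commanded pose from where the row before left it; what a row does not reach is not made up. A row lasts 1/12 s, in which the tool goes at most 41.7 mm and 7.16 degrees, less where a joint would pass 70% of its speed; a pose out of reach is approached as far as the arm can. A call with a gripper value outside its range is refused whole. The fingers move at their own pace and stop on an object; FORCE is the grip in N (left out, the last holds). Time passes only in rows, so rows that do not move let the fingers close. It gives the time, the measured TCP pose, the force and the opening at its end, in the units of the state.
- telemetry.get_obs(): the state, without advancing time (a new reading comes with each control period).
- viewer.camera(name): name is "side" or "top"; returns a dict with "frame" (480x640x3 uint8, red, green, blue), "intrinsics" (3x3 intrinsics, pixels), "cam_to_world" (4x4, takes a point from camera to world coordinates). Camera axes: x right, y up, looking along -z (the intrinsics and any distortion apply to the point x, -y, -z); pixel columns grow to the right and rows downward; lengths in m; the calibration is good to about 2 mm. A picture is of the moment at which its call begins. There is no depth.
- manip.hand_in(): hands the job in, once; it reports no verdict.
Trained networks look in a picture, given as the dict that the camera call returned (one of the last four; its "shot" number tells which), for a name from the list of things; names that differ only in an ending like _2 or _b are one class to them, and where a whole thing is asked for, a point or a joint stands for the part that bears it (a point fixed in the world has none). Each returns a list of dicts, best first, with "conf" (0 to 1); they miss things now and then, are a little off and sometimes report something else, mostly with a low value. They report only what shows in the picture. A call takes as long as a camera call. They do not tell look-alikes from the thing itself.
- spot_in(thing, picture): "location" ([x, y, z] in m, in the coordinates of the camera as it stood for that picture, good to about 4 mm: the middle of the surface that is visible of it).
- mark_of(thing, picture): "location" ([x, y, z] in m, in the coordinates of the camera as it stood for that picture, good to about 4 mm: a listed point, or the origin of a listed thing).
The state is a dict: "clock": time; "joint_pos": joint angles; "joint_velocities": joint speeds; "tau": joint torques, N m; "position": TCP position; "ee_rot": TCP orientation; "ft_force": force on the tool from outside, world axes, zero at the start; "torque": the same for the moment, N m; "grip_width": opening from 0.0 (shut) to 1.0 (fully open).
Only numpy, scipy, OpenCV 4.12 (cv2) and the standard library are available. Lean on these libraries where they do the work, as an engineer would, in place of code of your own. Each camera call takes 0.05 s, during which the arm holds its last target. There are 200 camera calls.

### The job

A coat button lies on the seat of the small bench clamp. Turn the inner knob clockwise until the foot bears on the button with a light pressure of about 10 newtons (never over 25), without disturbing the larger ring around the same axis below it. Then turn that ring clockwise up to its stop to lock the setting, without shifting the knob, let go, and leave the other things on the counter alone.

Things in the scene. Friction and masses are not known exactly. Their poses are not given: they have to be found in the camera images.
- clamp: small grey C-shaped bench clamp, fixed to the counter: base plate 130 x 200 x 12 mm, column on its +y side, level head 97 to 132 mm above the counter. Origin: on the counter under the vertical spindle axis; z up. On that axis on the head, with free air all round: a bare neck 22 mm thick (132 to 150 mm), then the lock ring, then the knob
- spindle (a point): point on the vertical spindle axis at the level of the top face of the lock ring, 174 mm above the counter. The knob stands above it, the ring lies below it
- knob: inner knob, round, black, ribbed, 26 mm across, from 4 to 32 mm above its origin, on a 16 mm shaft over the lock ring. Origin: on the spindle axis, 174 mm above the counter; its x axis runs along the pale line on its top and turns with it. Clockwise from above lowers the foot, 6 mm per rad; it needs 0.6 to 2.2 rad. Steady drag 0.15 N m (plus 0.02 per rad/s), which keeps it where it is left
- foot: round steel foot 24 mm across, 6 mm thick, on a stiff spring (about 25 N/mm) under a 12 mm ram that the knob moves straight up and down, 6 mm per rad. Origin: centre of the foot's lower face; starts 3 to 12 mm above the button. After contact each 0.01 rad of knob adds about 1.3 N, and each newton adds 0.006 N m to the torque needed to turn the knob clockwise
- seat: round aluminium seat post, 42 mm in diameter and 30 mm long, fixed under the ram; its height differs from setup to setup. Origin: centre of its lower end, sunk into the base; top face 30 mm above it
- button: loose black coat button, 34 mm in diameter, 5 to 8 mm thick (not measured), lying flat on the seat under the foot. Origin: centre of its underside
- lock_ring (a joint): angle of the lock ring: aluminium, ribbed, round, 56 mm across, 24 mm tall, from 150 to 174 mm above the counter, around the spindle axis below the knob. 0 is fully loose; grows as it is turned clockwise from above and meets its fixed stop at 1.3 rad (locked). Starts at 0.1 to 0.5; steady drag 0.2 N m
- ring_mark (a point): outer end of the dark line on the top face of the lock ring, 24 mm from its axis; turns with the ring
- spool: bystander: upright thread spool 40 mm in diameter, 55 mm tall; origin under its centre
- jar: bystander: closed amber jar 60 mm in diameter, 85 mm tall; origin under its centre
- tray: bystander: clear divided tray of small buttons, 130 x 100 x 35 mm; origin under its centre
Mind the look-alikes: they are no part of the job. Of the things shaped like the clamp, the grey one is meant.

How it is judged:
By the outcome, as a careful person would: the job done as asked, in the order asked, and still so for the second after the job is handed in, with the robot touching nothing.
It also fails if it takes over 66 s, if anything falls off the work surface, if the arm or the gripper's body presses on something with over 40 N, if the wrist force passes 120 N, or if a joint passes its speed limit or range.

## Working session

There is one attempt and no reset: what is moved stays moved. The work goes in short steps, Python scripts to look and compute and a shell command to move; the robot and the scene stay as the last step left them, time stands still between calls to the robot, and variables do not carry over. Pictures are saved under pics/ and viewed, about 8 in all and at most 12, crops included, and the job is handed in when it is done.

```bash
mkdir -p pics; cat > h.py <<'E'
import numpy as np, cv2
from workcell import telemetry, viewer, manip, spot_in, mark_of
def w(p,c): 
    T=np.array(c["cam_to_world"]); return (T[:3,:3]@np.array(p)+T[:3,3])
def save(c,n,crop=None,s=1):
    f=c["frame"][:,:,::-1]
    if crop: x0,y0,x1,y1=crop; f=f[y0:y1,x0:x1]
    if s!=1: f=cv2.resize(f,None,fx=s,fy=s,interpolation=cv2.INTER_CUBIC)
    cv2.imwrite("pics/"+n,f)
def px(p,c):
    T=np.array(c["cam_to_world"]); q=T[:3,:3].T@(np.array(p)-T[:3,3]); u=np.array(c["intrinsics"])@np.array([q[0],-q[1],-q[2]]); return u[:2]/u[2]
def ray(u,v,z,c):
    T=np.array(c["cam_to_world"]); d=np.linalg.inv(np.array(c["intrinsics"]))@np.array([u,v,1]); d=T[:3,:3]@(d*[1,-1,-1]); return T[:3,3]+d*(z-T[2,3])/d[2]
E
python3 - <<'E'
from h import *
o=telemetry.get_obs(); print({k:np.round(v,3).tolist() for k,v in o.items()})
for n in ("top","side"):
    c=viewer.camera(n); save(c,n+"1.png"); print(n,np.round(c["cam_to_world"],3).tolist(),np.round(c["intrinsics"],1).tolist())
    for t in ("clamp","spindle","knob","lock_ring","ring_mark","foot","button","seat"):
        for r in (mark_of(t,c) if t!="lock_ring" else spot_in(t,c)):
            p=w(r["location"],c); print(t,round(r["conf"],2),p.round(3),px(p,c).round())
E
```

```text
{'clock': 0.0, 'joint_pos': [-1.224, 0.333, -0.065, 1.461, 0.022, 1.35, -0.088], 'joint_velocities': [0.002, 0.001, 0.0, 0.002, 0.0, 0.0, -0.001], 'tau': [0.001, -62.544, 0.05, -39.16, 0.016, 0.01, -0.0], 'position': [0.226, 0.582, 0.231], 'ee_rot': [-0.4, 0.584, 0.399, 0.583], 'ft_force': [0.158, 0.287, -0.559], 'torque': [-0.001, -0.018, 0.035], 'grip_width': 1.002}
top [[0.01, 0.997, -0.077, 0.493], [-1.0, 0.012, 0.018, 0.012], [0.019, 0.077, 0.997, 1.175], [0.0, 0.0, 0.0, 1.0]] [[443.5, 0.0, 314.0], [0.0, 443.5, 233.5], [0.0, 0.0, 1.0]]
clamp 0.8 [ 0.764 -0.188 -0.003] [381. 168.]
clamp 0.67 [ 0.592  0.048 -0.002] [292. 231.]
spindle 0.89 [ 0.757 -0.19   0.172] [394. 154.]
spindle 0.69 [0.589 0.047 0.173] [290. 225.]
knob 0.65 [0.591 0.046 0.179] [291. 224.]
lock_ring 0.91 [0.592 0.052 0.175] [288. 224.]
lock_ring 0.65 [ 0.752 -0.18   0.172] [390. 156.]
ring_mark 0.75 [ 0.786 -0.184  0.171] [392. 142.]
ring_mark 0.67 [0.617 0.035 0.175] [296. 213.]
side [[0.848, 0.326, -0.418, 0.17], [-0.53, 0.5, -0.685, -0.648], [-0.015, 0.802, 0.597, 0.685], [0.0, 0.0, 0.0, 1.0]] [[465.3, 0.0, 305.7], [0.0, 465.3, 239.3], [0.0, 0.0, 1.0]]
clamp 0.97 [ 0.759 -0.188 -0.002] [433. 301.]
clamp 0.82 [ 0.596  0.046 -0.005] [307. 269.]
spindle 0.96 [ 0.761 -0.186  0.173] [447. 232.]
spindle 0.93 [0.595 0.05  0.174] [304. 202.]
knob 0.83 [ 0.761 -0.193  0.172] [450. 234.]
knob 0.66 [0.594 0.045 0.167] [305. 206.]
knob 0.26 [0.591 0.043 0.008] [306. 266.]
lock_ring 0.7 [0.585 0.034 0.17 ] [304. 208.]
lock_ring 0.59 [ 0.747 -0.206  0.169] [449. 242.]
ring_mark 0.93 [ 0.788 -0.187  0.179] [458. 225.]
foot 0.54 [0.594 0.05  0.051] [305. 249.]
foot 0.38 [ 0.764 -0.187  0.06 ] [439. 277.]
seat 0.76 [0.591 0.049 0.01 ] [305. 264.]
```

View pics/top1.png

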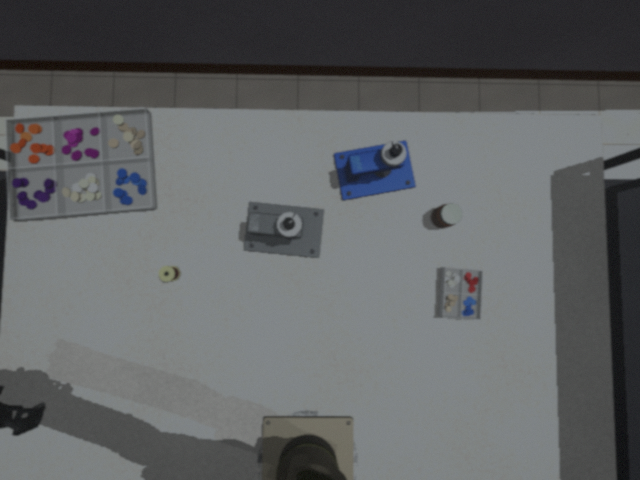

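View pics/side1.png

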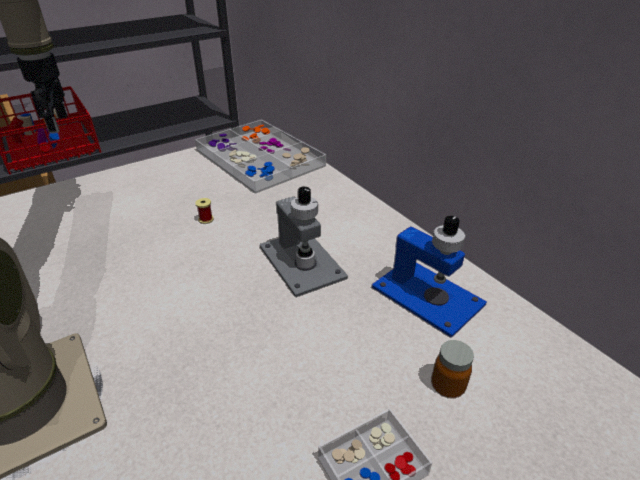

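Two clamps are in view: the grey one at top (289,224) / side (304,200), and the blue one at top (393,153) / side (449,235). The grey one fits the description and holds the button. I'll confirm it in an enlarged crop.

```bash
python3 - <<'E'
from h import *
a=viewer.camera("top"); b=viewer.camera("side")
fa=cv2.resize(a["frame"][190:265,240:330],None,fx=5,fy=5,interpolation=3)
fb=cv2.resize(b["frame"][180:290,260:350],None,fx=4,fy=4,interpolation=3)
im=np.zeros((440,810,3),np.uint8); im[:375,:450]=fa; im[:440,450:810]=fb
cv2.imwrite("pics/crop1.png",cv2.convertScaleAbs(im[:,:800,::-1],alpha=1.6))
for z in (.174,.206): 
    print(z,px([.592,.048,z],a),px([.592,.048,z],b))
E
```

```text
0.174 [290.00733969 223.99316024] [303.73565233 202.48276732]
0.206 [289.50244864 222.55717179] [303.46435502 189.0034463 ]
```

View pics/crop1.png

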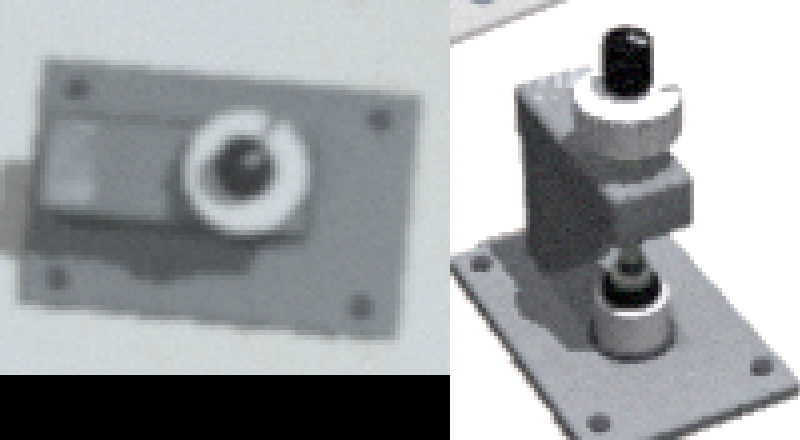

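Confirmed: the grey clamp has the black button on its seat (crop (635,285)), with the knob at (628,60). Its axis is at about (0.591, 0.049). The ring mark points to (+x, slightly −y). Moving above it.

```bash
python3 -m crank '[[0,[2,-2.9,0.4],[0,0,0]],[0,[2,-2.9,0.4],[0,0,0]],[0,[2,-2.9,0.4],[0,0,0]],[0,[2,-2.9,0.4],[0,0,0]],[0,[2,-2.9,0.4],[0,0,0]],[0,[2,-2.9,0.4],[0,0,0]],[0,[2,-2.9,0.4],[0,0,0]],[0,[2,-2.9,0.4],[0,0,0]],[0,[2,-2.9,0.4],[0,0,0]],[0,[2,-2.9,0.4],[0,0,0]],[0,[2,-2.9,0],[0,0,0]],[0,[2,-2.9,0],[0,0,0]]]' 40
python3 - <<'E'
from h import *
from scipy.spatial.transform import Rotation as R
o=telemetry.get_obs(); print(o["joint_pos"],o["position"]); print(R.from_quat(o["ee_rot"]).as_matrix().round(3))
E
```

```text
clock: 2.0
position: [0.4667, 0.2333, 0.2719]
ee_rot: [-0.399, 0.583, 0.4, 0.584]
ft_force: [0.6, 0.2, 0.1]
grip_width: 0.999
[-0.76325532  0.07670413  0.22581714  1.68252626 -0.01775723  1.38312904
  0.66626135] [0.46671021 0.23326305 0.27192196]
[[ 0.001 -0.932  0.361]
 [ 0.001  0.361  0.932]
 [-1.    -0.001  0.001]]
```

```bash
python3 -m crank '[[0,[2.07,-3.07,0],[0,0,0]],[0,[2.07,-3.07,0],[0,0,0]],[0,[2.07,-3.07,0],[0,0,0]],[0,[2.07,-3.07,0],[0,0,0]],[0,[2.07,-3.07,0],[0,0,0]],[0,[2.07,-3.07,0],[0,0,0]],[0,[0,0,0],[0,0,0]],[0,[0,0,-1.5],[0,0,0]],[0,[0,0,-1.5],[0,0,0]],[0,[0,0,0],[0,0,0]]]' 20
python3 - <<'E'
from h import *
o=telemetry.get_obs(); print(o["joint_pos"].round(2),o["position"],o["torque"])
c=viewer.camera("side"); save(c,"side2.png",(230,100,390,220),4)
for t in ("spindle","knob"):
    for r in mark_of(t,c): print(t,r["conf"],w(r["location"],c).round(4))
E
```

```text
clock: 2.83
position: [0.5889, 0.0504, 0.2385]
ee_rot: [-0.399, 0.585, 0.4, 0.582]
ft_force: [-1.0, 0.3, -0.8]
grip_width: 0.998
[-0.49  0.26  0.4   1.56 -0.1   1.34  1.12] [0.58887504 0.05041605 0.23853748] [-0.02615744  0.06217844 -0.00382405]
spindle 0.75 [ 0.7597 -0.1865  0.1754]
spindle 0.71 [0.5955 0.051  0.1733]
knob 0.79 [0.5939 0.0478 0.1692]
knob 0.77 [ 0.7624 -0.1879  0.1739]
```

View pics/side2.png

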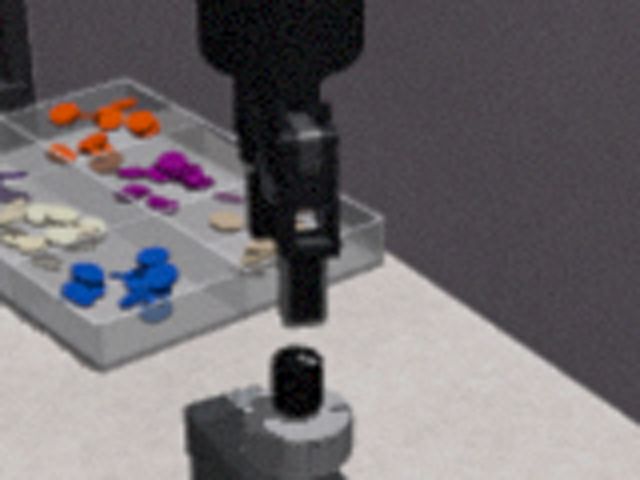

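```bash
python3 -m crank '[[0,[0.3,-0.2,-1],[0,0,0]],[0,[0,0,-1.5],[0,0,0]],[0,[0,0,-1.5],[0,0,0]],[0,[0,0,-1.0],[0,0,0]],[0,[0,0,-0.7],[0,0,0]],[0,[0,0,0],[0,0,0]],[0,[0,0,0],[0,0,0]]]' 20; python3 -m crank '[[0.6,[0,0,0],[0,0,0]],[0.6,[0,0,0],[0,0,0]],[0.6,[0,0,0],[0,0,0]],[0.6,[0,0,0],[0,0,0]],[0.6,[0,0,0],[0,0,0]],[0.6,[0,0,0],[0,0,0]]]' 20
```

```text
clock: 3.57
position: [0.5932, 0.0485, 0.1846]
ee_rot: [-0.4, 0.583, 0.4, 0.583]
ft_force: [-0.3, 0.1, 0.8]
grip_width: 0.996
clock: 4.07
position: [0.5931, 0.0486, 0.1845]
ee_rot: [-0.4, 0.583, 0.4, 0.583]
ft_force: [0.3, -0.6, -0.1]
grip_width: 0.4
```

```bash
python3 -m crank '[[0.64,[0,0,-0.35],[0,0,0]],[0.66,[0,0,0],[0,0,0]],[0.67,[0,0,0],[0,0,0]],[0.68,[0,0,0],[0,0,0]],[0.69,[0,0,0],[0,0,0]],[0.7,[0,0,0],[0,0,0]],[0.71,[0,0,0],[0,0,0]],[0.72,[0,0,0],[0,0,0]],[0.74,[0,0,0],[0,0,0]]]' 20;  python3 -m crank '[[1,[0,0,0],[0,0,0]],[1,[0,0,0],[0,0,0]],[1,[0,0,0],[0,0,0]],[1,[0,0,0],[0,0,0]]]' 20
```

```text
clock: 4.82
position: [0.5933, 0.0496, 0.1809]
ee_rot: [-0.4, 0.583, 0.4, 0.584]
ft_force: [3.2, 4.8, -1.1]
grip_width: 0.297
clock: 5.15
position: [0.5933, 0.0496, 0.1809]
ee_rot: [-0.4, 0.583, 0.4, 0.584]
ft_force: [1.4, 6.0, -1.0]
grip_width: 0.295
```

```bash
cat > t.py <<'E'
from h import *
from scipy.spatial.transform import Rotation as R
o=telemetry.get_obs(); M=R.from_quat(o["ee_rot"]).as_matrix()
print(round(o["clock"],2),"pos",o["position"].round(4),"F",o["ft_force"].round(1),"T",o["torque"].round(3),"yaw",np.arctan2(M[1,2],M[0,2]).round(4),"q7",o["joint_pos"][6].round(3),"tau7",o["tau"][6].round(3),"w",o["grip_width"].round(3))
E
python3 -m crank '[[1,[0.05,0.12,0],[0,0,0]],[1,[0,0,0],[0,0,0]],[1,[0,0,0],[0,0,0]]]' 45 >/dev/null; python3 t.py
python3 -m crank '[[1,[0,0,0],[0,0,-0.05]],[1,[0,0,0],[0,0,-0.05]],[1,[0,0,0],[0,0,-0.05]],[1,[0,0,0],[0,0,-0.03]],[1,[0,0,0],[0,0,-0.02]],[1,[0,0,0],[0,0,-0.02]],[1,[0,0,0],[0,0,-0.02]]]'>/dev/null ; python3 t.py
for i in 1 2 3; do python3 -m crank '[[1,[0,0,0],[0,0,-0.02]]]'>/dev/null ; python3 t.py; done
```

```text
Traceback (most recent call last):
  File "t.py", line 4, in <module>
    print(round(o["clock"],2),"pos",o["position"].round(4),"F",o["ft_force"].round(1),"T",o["torque"].round(3),"yaw",np.arctan2(M[1,2],M[0,2]).round(4),"q7",o["joint_pos"][6].round(3),"tau7",o["tau"][6].round(3),"w",o["grip_width"].round(3))
                                                                                                                                                                                                                        ^^^^^^^^^^^^^^^^^^^^^
AttributeError: 'float' object has no attribute 'round'
Traceback (most recent call last):
  File "t.py", line 4, in <module>
    print(round(o["clock"],2),"pos",o["position"].round(4),"F",o["ft_force"].round(1),"T",o["torque"].round(3),"yaw",np.arctan2(M[1,2],M[0,2]).round(4),"q7",o["joint_pos"][6].round(3),"tau7",o["tau"][6].round(3),"w",o["grip_width"].round(3))
                                                                                                                                                                                      
[... 1229 characters left out ...]
                 ^^^^^^^^^^^^^^^^^^^^^
AttributeError: 'float' object has no attribute 'round'
Traceback (most recent call last):
  File "t.py", line 4, in <module>
    print(round(o["clock"],2),"pos",o["position"].round(4),"F",o["ft_force"].round(1),"T",o["torque"].round(3),"yaw",np.arctan2(M[1,2],M[0,2]).round(4),"q7",o["joint_pos"][6].round(3),"tau7",o["tau"][6].round(3),"w",o["grip_width"].round(3))
                                                                                                                                                                                                                        ^^^^^^^^^^^^^^^^^^^^^
AttributeError: 'float' object has no attribute 'round'
```

```bash
sed -i 's/o\["grip_width"\].round(3)/round(o["grip_width"],3)/' t.py; python3 t.py
for i in 1 2 3 4 5 6; do python3 -m crank '[[1,[0,0,0],[0,0,-0.02]]]'>/dev/null ; python3 t.py; done
```

```text
6.23 pos [0.5934 0.0498 0.181 ] F [-3.3  1.4  4.8] T [0.341 0.996 0.171] yaw 0.8996 q7 0.848 tau7 0.339 w 0.289
6.32 pos [0.5934 0.0498 0.181 ] F [-5.1  2.4  4.9] T [0.396 0.945 0.139] yaw 0.8796 q7 0.829 tau7 0.338 w 0.289
6.4 pos [0.5934 0.0498 0.181 ] F [-4.7  2.2  5.5] T [0.369 0.991 0.165] yaw 0.8596 q7 0.809 tau7 0.338 w 0.286
6.48 pos [0.5935 0.0498 0.181 ] F [-4.2  2.7  5. ] T [0.388 0.988 0.107] yaw 0.8396 q7 0.79 tau7 0.338 w 0.287
6.57 pos [0.5935 0.0498 0.181 ] F [-4.9  1.4  4.9] T [0.41  0.97  0.155] yaw 0.8196 q7 0.771 tau7 0.338 w 0.288
6.65 pos [0.5934 0.0498 0.181 ] F [-4.3  2.   5.7] T [0.417 0.945 0.123] yaw 0.7996 q7 0.752 tau7 0.338 w 0.289
6.73 pos [0.5935 0.0498 0.181 ] F [-3.8  2.1  6. ] T [0.417 0.972 0.127] yaw 0.7797 q7 0.733 tau7 0.338 w 0.283
```

```bash
python3 -m crank '[[1,[0,0,0],[0,0,-0.03]],[1,[0,0,0],[0,0,-0.03]],[1,[0,0,0],[0,0,-0.02]],[1,[0,0,0],[0,0,-0.02]]]'>/dev/null ; python3 t.py
```

```text
7.07 pos [0.5935 0.0499 0.181 ] F [-3.3  2.3  4.6] T [0.414 0.941 0.151] yaw 0.6796 q7 0.637 tau7 0.29 w 0.285
```

```bash
python3 -c "
from h import *
c=viewer.camera('side'); save(c,'seat.png',(270,220,340,285),8)
for t in ('foot','seat','button'):
    for r in mark_of(t,c): p=w(r['location'],c); print(t,r['conf'],p.round(4))
for z in (.03,.04,.05,.06): print(z,px([.5934,.0495,z],c).round(1))"
```

```text
foot 0.6 [ 0.7623 -0.191   0.0577]
foot 0.41 [0.5954 0.0526 0.0498]
seat 0.71 [0.5897 0.0459 0.0079]
button 0.44 [0.5934 0.0507 0.0432]
0.03 [305.  256.5]
0.04 [304.9 253. ]
0.05 [304.9 249.4]
0.06 [304.8 245.9]
```

View pics/seat.png

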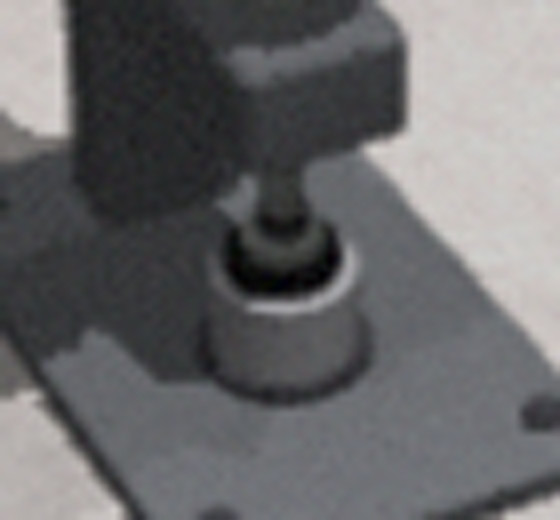

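```bash
python3 t.py; python3 -c "
from h import *
from scipy.optimize import brentq
c=viewer.camera('side'); d=np.array([-.423,-.697])/.815; a=np.array([.5934,.0496])
f=lambda r,v: brentq(lambda z: px([*(a+d*r),z],c)[1]-v,0,.15)
print('foot low',f(.012,220+265/8),'button bottom',f(.017,220+297/8),'seat top',f(.021,220+310/8),'seat base',f(.021,220+400/8))"
python3 -m crank '[[1,[0,0,0],[0,0,-0.03]],[1,[0,0,0],[0,0,-0.03]],[1,[0,0,0],[0,0,-0.02]],[1,[0,0,0],[0,0,-0.02]]]'>/dev/null ; python3 t.py
```

```text
7.27 pos [0.5935 0.0499 0.181 ] F [-3.6  2.4  4.5] T [0.496 0.954 0.008] yaw 0.6804 q7 0.637 tau7 -0.031 w 0.288
foot low 0.048999387590476964 button bottom 0.041729419747681094 seat top 0.0403704189218179 seat base 0.007979349337683557
7.65 pos [0.5935 0.0499 0.181 ] F [-3.9  2.1  5.5] T [0.451 0.924 0.169] yaw 0.5796 q7 0.541 tau7 0.275 w 0.286
```

```bash
for i in 1 2 3 4 5; do python3 -m crank '[[1,[0,0,0],[0,0,-0.02]]]'>/dev/null ; python3 t.py; done
```

```text
7.73 pos [0.5935 0.0499 0.181 ] F [-3.7  2.   5. ] T [0.516 0.92  0.144] yaw 0.5597 q7 0.522 tau7 0.301 w 0.286
7.82 pos [0.5935 0.0499 0.181 ] F [-3.2  2.7  4.9] T [0.425 0.888 0.19 ] yaw 0.5398 q7 0.503 tau7 0.29 w 0.283
7.9 pos [0.5935 0.0499 0.181 ] F [-4.1  2.3  5.1] T [0.477 0.912 0.243] yaw 0.5197 q7 0.483 tau7 0.276 w 0.29
7.98 pos [0.5935 0.0499 0.181 ] F [-3.9  2.2  4.3] T [0.522 0.938 0.2  ] yaw 0.4997 q7 0.464 tau7 0.264 w 0.29
8.07 pos [0.5936 0.0499 0.181 ] F [-4.   1.9  5.6] T [0.472 0.83  0.272] yaw 0.4797 q7 0.445 tau7 0.246 w 0.29
```

```bash
python3 -m crank '[[1,[0,0,0],[0,0,0.02]],[1,[0,0,0],[0,0,0.02]],[1,[0,0,0],[0,0,0.02]],[1,[0,0,0],[0,0,0.02]],[1,[0,0,0],[0,0,0]]]'>/dev/null ; python3 t.py
for i in 1 2 3 4; do python3 -m crank '[[1,[0,0,0],[0,0,-0.01]]]'>/dev/null ; python3 t.py; done
```

```text
8.48 pos [0.5935 0.0499 0.181 ] F [-4.9  2.4  4.4] T [0.502 0.95  0.093] yaw 0.5616 q7 0.524 tau7 0.427 w 0.293
8.57 pos [0.5935 0.0499 0.181 ] F [-4.8  1.8  5.3] T [0.457 0.944 0.201] yaw 0.5508 q7 0.513 tau7 0.337 w 0.287
8.65 pos [0.5935 0.0499 0.181 ] F [-3.9  2.8  5.4] T [0.443 0.948 0.151] yaw 0.5402 q7 0.503 tau7 0.105 w 0.287
8.73 pos [0.5935 0.0499 0.181 ] F [-4.5  2.9  4.9] T [0.405 0.906 0.161] yaw 0.5302 q7 0.493 tau7 0.05 w 0.285
8.82 pos [0.5936 0.0499 0.181 ] F [-4.9  2.4  5.2] T [0.48  0.963 0.228] yaw 0.5202 q7 0.484 tau7 0.038 w 0.289
```

```bash
python3 -m crank '[[1,[0,0,0],[0,0,0]],[0.6,[0,0,0],[0,0,0]],[0.5,[0,0,0],[0,0,0]],[0,[0,0,0],[0,0,0]],[0,[0,0,0],[0,0,0]],[0,[0,0,0],[0,0,0]],[0,[0,0,0],[0,0,0]],[0,[0,0,0],[0,0,0]]]' 30 >/dev/null; python3 t.py
python3 -c "
from h import *
a=viewer.camera('top');b=viewer.camera('side')
im=np.zeros((500,800,3),np.uint8)
im[:,:400]=cv2.resize(a['frame'][190:260,260:316],(400,500),interpolation=3); im[:,400:]=cv2.resize(b['frame'][150:250,265:345],(400,500),interpolation=3)
cv2.imwrite('pics/rel.png',cv2.convertScaleAbs(im[:,:,::-1],alpha=1.6))
for c in (a,b):
  for t in ('ring_mark','spindle'):
    for r in mark_of(t,c): print(t,r['conf'],w(r['location'],c).round(4))"
```

```text
9.48 pos [0.5936 0.0497 0.1808] F [0.4 0.3 0.7] T [ 0.023 -0.019 -0.012] yaw 0.5209 q7 0.485 tau7 -0.001 w 0.999
ring_mark 0.58 [ 0.7847 -0.1856  0.174 ]
ring_mark 0.63 [ 0.7881 -0.1826  0.1731]
ring_mark 0.56 [0.6158 0.0371 0.1778]
spindle 0.88 [ 0.7627 -0.1871  0.1728]
spindle 0.81 [0.5973 0.0506 0.1719]
```

View pics/rel.png

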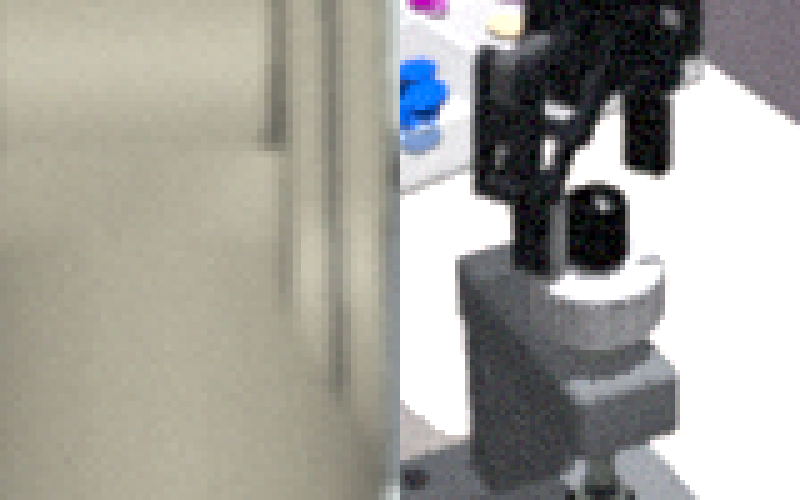

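```bash
python3 -m crank '[[0,[0,0,-1],[0,0,0]],[0,[0,0,-1],[0,0,0]],[0,[0,0,-1],[0,0,0]],[0,[0,0,-0.8],[0,0,0]],[0.25,[0,0,0],[0,0,0]],[0.25,[0,0,0],[0,0,0]],[0.29,[0,0,0],[0,0,0]],[0.31,[0,0,0],[0,0,0]],[0.33,[0,0,0],[0,0,0]],[0.35,[0,0,0],[0,0,0]],[0.37,[0,0,0],[0,0,0]],[0.39,[0,0,0],[0,0,0]]]' 20 >/dev/null; python3 t.py; python3 -m crank '[[1,[0,0,0],[0,0,0]],[1,[0,0,0],[0,0,0]],[1,[0,0,0],[0,0,0]]]' 30 >/dev/null; python3 t.py
```

```text
10.78 pos [0.5937 0.0497 0.1434] F [-3.1 -1.2  6. ] T [-0.172  0.663 -0.018] yaw 0.521 q7 0.499 tau7 -0.009 w 0.651
11.03 pos [0.5937 0.0497 0.1435] F [-3.3 -0.7  6.6] T [-0.193  0.732  0.027] yaw 0.5209 q7 0.499 tau7 -0.009 w 0.642
```

```bash
python3 -m crank '[[1,[0,0,0],[0,0,-0.03]],[1,[0,0,0],[0,0,-0.05]],[1,[0,0,0],[0,0,-0.07]],[1,[0,0,0],[0,0,-0.08]],[1,[0,0,0],[0,0,-0.08]],[1,[0,0,0],[0,0,-0.08]],[1,[0,0,0],[0,0,-0.08]],[1,[0,0,0],[0,0,-0.08]],[1,[0,0,0],[0,0,-0.07]],[1,[0,0,0],[0,0,-0.04]]]' 40 >/dev/null; python3 t.py
python3 -m crank '[[1,[0,0,0],[0,0,-0.03]],[1,[0,0,0],[0,0,-0.03]]]'>/dev/null ; python3 t.py
python3 -m crank '[[1,[0,0,0],[0,0,-0.03]],[1,[0,0,0],[0,0,-0.03]]]'>/dev/null ; python3 t.py
```

```text
11.87 pos [0.5938 0.0497 0.1436] F [-2.1 -1.1  6.7] T [-0.167  0.772  0.214] yaw -0.1428 q7 -0.127 tau7 0.057 w 0.644
12.03 pos [0.5938 0.0497 0.1436] F [-2.2 -1.6  7.3] T [-0.168  0.718  0.202] yaw -0.2003 q7 -0.181 tau7 0.439 w 0.645
12.2 pos [0.5938 0.0497 0.1436] F [-2.7 -0.9  7. ] T [-0.166  0.77   0.246] yaw -0.2602 q7 -0.238 tau7 0.499 w 0.646
```

Drag is 0.2 N m as expected and the ring is turning with the gripper (0.78 rad so far). I'll creep on to the stop.

```bash
for i in 1 2 3 4 ; do python3 -m crank '[[1,[0,0,0],[0,0,-0.02]],[1,[0,0,0],[0,0,-0.02]]]'>/dev/null ; python3 t.py; done
```

```text
12.37 pos [0.5938 0.0497 0.1436] F [-2.9 -1.4  7.7] T [-0.145  0.757  0.238] yaw -0.2998 q7 -0.275 tau7 0.219 w 0.644
12.53 pos [0.5938 0.0497 0.1436] F [-1.8 -0.9  6.8] T [-0.119  0.69   0.157] yaw -0.3398 q7 -0.312 tau7 0.265 w 0.642
12.7 pos [0.5938 0.0497 0.1436] F [-2.3 -0.6  6.8] T [-0.152  0.72   0.214] yaw -0.3797 q7 -0.349 tau7 0.265 w 0.643
12.87 pos [0.5938 0.0497 0.1436] F [-3.1 -1.5  6.4] T [-0.238  0.652  1.535] yaw -0.4194 q7 -0.386 tau7 -0.608 w 0.644
```

The torque jumped to 1.5 N m, so the ring is at its stop. Letting go and retreating upward.

```bash
python3 -m crank '[[1,[0,0,0],[0,0,0]],[1,[0,0,0],[0,0,0]]]' > /dev/null; python3 t.py; python3 -m crank '[[0.2,[0,0,0],[0,0,0]],[0,[0,0,0],[0,0,0]],[0,[0,0,0],[0,0,0]],[0,[0,0,0],[0,0,0]],[0,[0,0,0],[0,0,0]],[0,[0,0,1],[0,0,0]],[0,[0,0,2],[0,0,0]],[0,[0,0,3],[0,0,0]],[0,[0,0,3],[0,0,0]],[0,[0,0,3],[0,0,0]],[0,[-3,0,1],[0,0,0]],[0,[-3,0,0],[0,0,0]]]'; python3 -m crank '[[0,[-3,3,0],[0,0,0]],[0,[-3,3,0],[0,0,0]],[0,[-2,3,0],[0,0,0]],[0,[0,4,0],[0,0,0]],[0,[0,4,0],[0,0,0]],[0,[0,4,0],[0,0,0]],[0,[0,3,0],[0,0,0]],[0,[0,0,0],[0,0,0]]]'
python3 -c "
from h import *
a=viewer.camera('top');b=viewer.camera('side')
im=np.zeros((440,800,3),np.uint8)
im[:400,:400]=cv2.resize(a['frame'][200:250,264:314],(400,400),interpolation=3); im[:,400:]=cv2.resize(b['frame'][180:290,255:355],(400,440),interpolation=3)
cv2.imwrite('pics/end.png',cv2.convertScaleAbs(im[:,:,::-1],alpha=1.5))
for c in (a,b):
  for t in ('ring_mark','spindle','foot'):
    for r in mark_of(t,c): print(t,r['conf'],w(r['location'],c).round(4))"
```

```text
13.03 pos [0.5938 0.0497 0.1436] F [-3.2 -2.   7. ] T [-0.34   0.694  0.994] yaw -0.4175 q7 -0.385 tau7 -1.069 w 0.643
clock: 14.03
position: [0.5349, 0.0491, 0.276]
ee_rot: [0.148, 0.69, -0.147, 0.693]
ft_force: [-0.5, 0.2, 0.4]
grip_width: 0.997
clock: 14.7
position: [0.4525, 0.2956, 0.2727]
ee_rot: [0.144, 0.692, -0.144, 0.692]
ft_force: [-0.2, -0.5, -1.0]
grip_width: 1.001
ring_mark 0.84 [0.5998 0.0246 0.1728]
ring_mark 0.8 [ 0.7881 -0.1825  0.1689]
spindle 0.92 [0.5929 0.0477 0.172 ]
spindle 0.75 [ 0.7588 -0.1883  0.1715]
ring_mark 0.89 [ 0.7895 -0.1858  0.1795]
ring_mark 0.65 [0.5967 0.021  0.1711]
ring_mark 0.54 [0.5932 0.0434 0.0099]
spindle 0.98 [ 0.7584 -0.1893  0.172 ]
spindle 0.74 [0.5959 0.0496 0.1731]
spindle 0.36 [0.5914 0.0518 0.0515]
foot 0.51 [ 0.764  -0.193   0.0573]
foot 0.45 [0.5967 0.05   0.0479]
```

View pics/end.png

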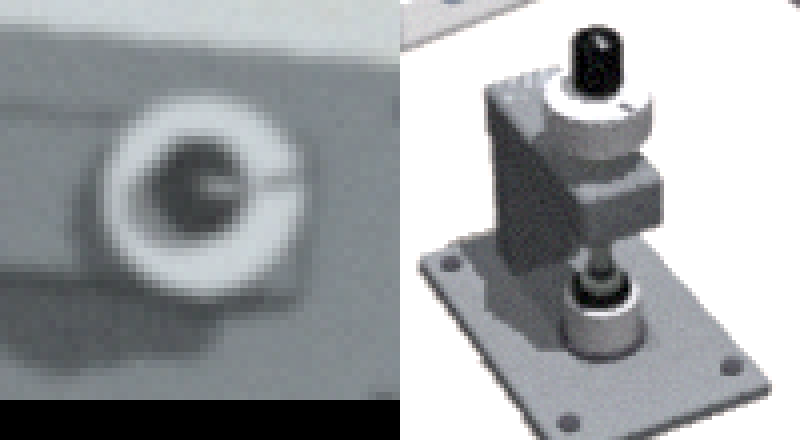

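The last picture shows the ring mark at (280,182), turned by about 0.93 rad from the start. The knob's pale line is at (215,185), about 0.69 rad from its start angle, so the ring did not move it. The foot rests on the button and the arm is clear. Handing in.

```bash
python3 -c "
from h import *
print(manip.hand_in())"
```

```text
the job is handed in; nothing more can be done
None
```

The job is handed in at about 15 s on the clock. On the grey clamp the foot bears on the button and the lock ring is turned to its stop. The hand-in gave no verdict.

- **Knob:** I turned it clockwise by a net 0.68 rad. It first went to about 15 N, then I backed it off and came up again to about 10 N. I inferred the force from the angle past contact (0.08 rad, so about 10–11 N) and from the turning torque; neither reads it directly. The torque readings were noisy: single readings while creeping up gave anything from 5 to 12 N.
- **Ring:** I turned it 0.94 rad clockwise until the torque jumped from 0.2 to 1.5 N m, which I took as the stop. Its mark moved about 0.93 rad in the pictures, in agreement.
- **After letting go:** the knob's pale line had moved about 0.69 rad from its start, so turning the ring did not shift it. The gripper is open and clear, and I did not touch the spool, jar, tray or blue clamp. I did not re-measure where they stand.

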